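Function-check a saw guard limit switch

ROBOT

A 6-joint arm with a two-finger parallel gripper is mounted at the origin on a cart in front of the work surface, level with it; the furniture and walls round the work are solid. World frame = base frame: x ahead of the robot, y to its left, z up, the work surface at z = 0. Lengths are in mm, angles in rad, forces in N, time in s.
With the tool pointing down it reaches from about 350 to 775 mm from the base axis. Payload 7.3 kg.
Tool frame: the origin (TCP) lies on the front face of the gripper's body, between the roots of the fingers; the fingertips stand 66 mm ahead of it and the grasp point (between the pads) lies 47 mm ahead of it (bot.tip_extent is the distance from the TCP to the fingertips, in mm); z points along the fingers, y is the line along which they close (so a half turn about z gives the same grasp; the last joint's range is limited). The gripper opens to 92 mm and grips with 3 to 60 N. Pads are 19 mm wide; open, the fingers measure 130 mm over their backs; the gripper's body (75 mm by 190 mm) begins 47 mm behind the grasp point.
Start: joints at [-1.391, 0.342, 1.524, -0, 1.275, -0.146], TCP at [168.057, -497.389, 292.241] pointing down, gripper open.
Joint ranges: [-2.53, 2.53], [-0.77, 2.02], [0.04, 2.7], [-1, 4.14], [0.28, 2.66], [-3.11, 3.11]. Speed limits (rad/s): [2.57, 2.57, 3.14, 3.14, 3.14, 3.14].

INTERFACE

Orientations are given as [roll, pitch, yaw] about the fixed x, y, z axes, in that order (R = Rz(yaw) Ry(pitch) Rx(roll)).
In Python, from plant import readout, viewer, order, bot gives the robot as it stands.
- The arm moves only by the shell command python3 -m creep 'ROWS'. ROWS is text: rows parted by semicolons, each of 7 numbers parted by spaces: the shift along the world's x, y, z in m, then the turn, a rotation vector about the world's x, y, z in rad, then the opening in per cent of the stroke, from 0 (shut) to 100 (fully open). A call has 1 to 8 rows; each row shifts and turns the commanded pose from where the row before left it; what a row does not reach is not made up. A row lasts 1/12 s, in which the tool goes at most 41.7 mm and 7.16 degrees, less where a joint would pass 70% of its speed; a pose out of reach is approached as far as the arm can. A call is refused whole if a number of a shift passes 0.0417 or a number of a turn 0.125, either way. A call with a gripper value outside its range is refused whole. The fingers move at their own pace and stop on an object; the grip force is fixed at half the most. Time passes only in rows, so rows that do not move let the fingers close. It gives the time, the measured TCP pose, the force, the opening and the grip force at its end, in the units of the state.
- readout.get_obs(): the state, without advancing time (a new reading comes with each control period).
- viewer.capture(name): name is "scene" or "side" or "wrist"; returns the picture (384x512x3 uint8, red, green, blue); there is no depth.
- viewer.camera_info(name): a dict with "fx", "fy", "cx", "cy" (pixels), "origin" and "rotation" of the camera in the world. Camera axes: x right, y up, looking along -z (the intrinsics and any distortion apply to the point x, -y, -z); pixel columns grow to the right and rows downward; lengths in mm; the calibration is good to about 2 mm. A picture is of the moment at which its call begins: read the wrist's pose just before it. camera_info takes no time and is no camera call; for the wrist camera it gives the pose at the moment of the call.
- order.close_job(): hands the job in; it is judged then, once.
The state is a dict: "time": time; "joint_positions": joint angles; "dq": joint speeds; "tau": joint torques, N m; "tool_pos": TCP position; "tcp_rot": TCP orientation; "contact_force": force on the tool from outside, world axes, zero at the start; "moment": the same for the moment, N m; "grip_width": finger opening in mm; "finger_force": force on a finger pad.
Only numpy, scipy, OpenCV 4.12 (cv2) and the standard library are available. Lean on these libraries where they do the work, as an engineer would, in place of code of your own. Each camera call takes 0.05 s, during which the arm holds its last target. There are 200 camera calls.

TASK

Check the core saw's guard switch, the limit switch with the orange roller: press its roller down until the lever is level or a little below, where it clicks, hold it a moment, then let go so that the lever springs all the way back up. Leave the switch with the blue roller alone.

Things in the scene. Friction and masses are not known exactly. Their poses are not given: they have to be found in the camera images.
- orange_arm (a joint): lever of the limit switch with orange roller and orange cap, the one to check: rad, 0 at rest (sloping up 0.5 rad from hinge to roller), grows as the roller is pressed down; clicks at 0.42, level at 0.5, end stop 0.85. Spring: 2 N at the roller at first, 5 N level, 7 N at the stop. Hinge 85 mm above the table, on the side of a grey body 44x42x108 mm on a fixed plate 110x84x10 mm
- orange_roller (a point): centre of the orange roller (24 mm diameter, 16 mm wide, spins) at the end of a 70 mm steel lever; 119 mm above the table at rest, 85 mm when level. Its -x axis points along the lever from hinge to roller, y is the axle (level). From the hinge it is 61 mm horizontally at rest, 70 mm level. The switch body is on its +x, +y side; free space below
- blue_arm (a joint): lever of the limit switch with blue roller and blue cap, not to be pressed: rad, 0 at rest (sloping up 0.5 rad from hinge to roller), grows as the roller is pressed down; clicks at 0.42, level at 0.5, end stop 0.85. Spring: 2 N at the roller at first, 5 N level, 7 N at the stop. Hinge 85 mm above the table, on the side of a grey body 44x42x108 mm on a fixed plate 110x84x10 mm
- blue_roller (a point): centre of the blue roller (24 mm diameter, 16 mm wide, spins) at the end of a 70 mm steel lever; 119 mm above the table at rest, 85 mm when level. Its -x axis points along the lever from hinge to roller, y is the axle (level). From the hinge it is 61 mm horizontally at rest, 70 mm level. The switch body is on its +x, +y side; free space below

How it is judged (in metres and radians):
On the way:
1. the orange roller's lever is pressed down past its click (0.42 rad) and held there for 0.2 s (value of joint orange_arm above 0.42 rad), for 0.2 s.
At the end, for the whole second after the job is handed in: After having been pressed, the orange roller's lever is back at rest (within 0.08 rad), and so is the blue one's (value of joint each of orange_arm, blue_arm below 0.08 rad); the robot touches nothing.
It fails at once if the blue roller's lever is deflected by more than 0.15 rad (value of joint blue_arm above 0.15 rad).
It also fails if it takes over 29 s, if anything falls off the work surface, if the arm or the gripper's body presses on something with over 40 N, if the wrist force passes 120 N, or if a joint passes its speed limit or range.

## Working session

There is one attempt and no reset: what is moved stays moved. The work goes in short steps, Python scripts to look and compute and a shell command to move; the robot and the scene stay as the last step left them, time stands still between calls to the robot, and variables do not carry over. Pictures are saved under pics/ and viewed, at most 10 in all, crops included, and the job is handed in when it is done.

```bash
mkdir -p pics; python3 - <<'E'
from plant import readout, viewer
import cv2,numpy as np
o=readout.get_obs();print(o['time'],o['tool_pos'],o['tcp_rot'],o['grip_width'])
a=[]
for n in("scene","side"):
    i=viewer.capture(n);cv2.imwrite(f"pics/{n}0.png",i[...,::-1]);a.append(i);print(viewer.camera_info(n))
    h=cv2.cvtColor(i,cv2.COLOR_RGB2HSV)
    for c,l,u in(("orange",(5,150,120),(18,255,255)),("blue",(98,130,80),(125,255,255))):
        m=cv2.inRange(h,l,u);k,_,s,ce=cv2.connectedComponentsWithStats(m)
        print(n,c,[(s[j].tolist(),ce[j].round(1).tolist()) for j in range(1,k) if s[j,4]>15])
E
```

```text
0.0 [ 167.99105864 -497.07224318  291.53511442] [-3.14004898e+00 -2.08911346e-04  3.25792553e-01] 92.08732641078788
{'fx': 381.6064750123152, 'fy': 381.6064750123152, 'cx': 257.7808102500272, 'cy': 195.85208804780635, 'origin': array([125.76656669, 515.88296045, 658.88334523]), 'rotation': array([ 0.92945957,  0.01618526, -2.48456123])}
scene orange [([303, 179, 9, 9, 45], [307.9, 182.2]), ([267, 182, 19, 11, 117], [276.1, 187.1])]
scene blue [([221, 261, 9, 7, 39], [225.4, 263.9]), ([175, 263, 24, 18, 203], [186.1, 270.4])]
{'fx': 438.52877678781215, 'fy': 438.52877678781215, 'cx': 255.75391075324129, 'cy': 190.022164800612, 'origin': array([580.17328503, 722.16627345, 535.69095957]), 'rotation': array([ 1.120332  , -0.02026187,  3.10416785])}
side orange [([266, 181, 9, 7, 33], [270.3, 183.1])]
side blue [([290, 268, 13, 10, 70], [296.1, 271.4]), ([245, 293, 27, 18, 387], [257.3, 301.5])]
```

View pics/scene0.png

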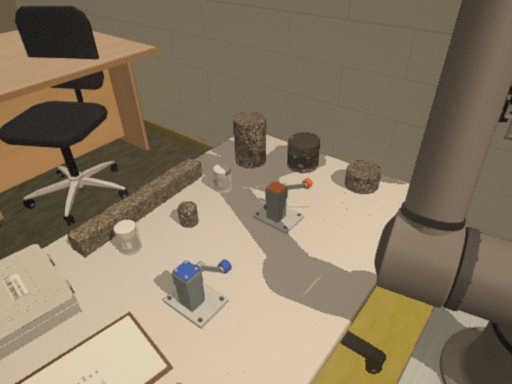

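View pics/side0.png

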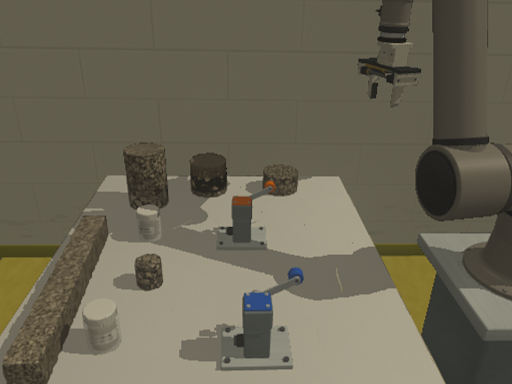

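The scene view shows the orange roller at (308,183) and its cap at (276,187), with the blue roller at (225,265). In the side view the orange roller is at (270,184) and its cap at (242,201), with the blue roller at (296,272). I'll triangulate from these.

```bash
cat >h.py <<'E'
import numpy as np
from scipy.spatial.transform import Rotation as R
def ray(c,p):
    d=np.array([(p[0]-c['cx'])/c['fx'],-(p[1]-c['cy'])/c['fy'],-1.])
    d=R.from_euler('xyz',c['rotation']).apply(d);return np.array(c['origin']),d/np.linalg.norm(d)
def tri(*rs):
    A=sum(np.eye(3)-np.outer(d,d) for o,d in rs);b=sum((np.eye(3)-np.outer(d,d))@o for o,d in rs)
    x=np.linalg.solve(A,b);return x.round(1),[round(float(np.linalg.norm(np.cross(x-o,d))),1) for o,d in rs]
def plane(r,z): o,d=r;return (o+d*(z-o[2])/d[2]).round(1)
E
python3 - <<'E'
from h import *
from plant import viewer
s,t=viewer.camera_info("scene"),viewer.camera_info("side")
for n,p,q,z in(("oroll",(307.9,183.0),(270.3,184.5),119),("ocap",(276.1,187.1),(242,201),118),("broll",(225.4,265.5),(296.1,273),119),("bcap",(186.1,270.4),(257.3,301.5),118)):
    a,b=ray(s,p),ray(t,q);print(n,tri(a,b),plane(a,z),plane(b,z))
E
```

```text
oroll (array([ 506. , -164.8,  120.4]), [0.2, 0.2]) [ 507.2 -166.8  119. ] [ 505.7 -167.3  119. ]
ocap (array([ 570.5, -121.1,  103.4]), [2.2, 2.2]) [ 561.  -107.3  118. ] [570.  -88.3 118. ]
broll (array([487.5, 161.9, 120.2]), [0.4, 0.4]) [488.6 160.7 119. ] [487.1 160.8 119. ]
bcap (array([550.4, 207. , 103.4]), [1.4, 1.4]) [540.5 213.8 118. ] [550.9 226.3 118. ]
```

```bash
python3 -m creep '.028 .028 0 0 0 0 0;.028 .028 0 0 0 0 0;.028 .028 0 0 0 0 0;.028 .028 0 0 0 0 0;.028 .028 0 0 0 0 0;.028 .028 0 0 0 0 0;.028 .028 0 0 0 0 0;0 0 0 0 0 0 0'; python3 - <<'E'
from plant import readout, viewer
import cv2
print(readout.get_obs()['tool_pos'],viewer.camera_info("wrist"));cv2.imwrite("pics/w1.png",viewer.capture("wrist")[...,::-1])
E
```

```text
time: 0.77
tool_pos: [367.5, -296.6, 292.1]
tcp_rot: [-3.14, -0.002, 0.332]
contact_force: [-0.1, 0.8, 1.0]
grip_width: 42.8
finger_force: 0.0
[ 367.52417467 -296.62083969  292.09454534] {'fx': 276.18708876816066, 'fy': 276.18708876816066, 'cx': 252.14496106048725, 'cy': 194.79244626999628, 'origin': array([ 431.79146602, -275.32000007,  383.61293608]), 'rotation': array([-2.52025829e-01,  1.12851255e-03, -1.23978774e+00])}
```

View pics/w1.png

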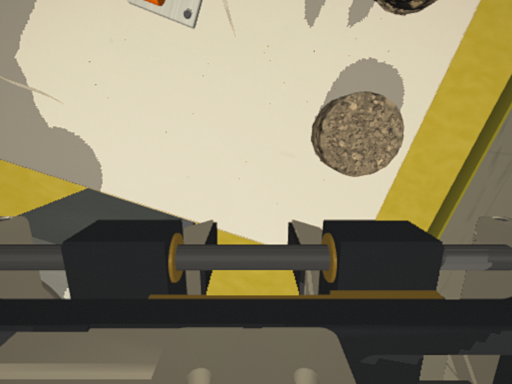

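The wrist view shows only the corner of the orange switch's plate, at (165,5), so I'll move nearer.

```bash
python3 -m creep '.015 .026 0 0 0 0 0;.015 .026 0 0 0 0 0;.015 .026 0 0 0 0 0;.015 .026 0 0 0 0 0;0 0 0 0 0 0 0;0 0 0 0 0 0 0'; python3 - <<'E'
from plant import readout, viewer
import cv2
from h import *
c=viewer.camera_info("wrist");o=readout.get_obs();i=viewer.capture("wrist");print(o['time'],o['tool_pos'],c['origin'],o['grip_width']);cv2.imwrite("pics/w2.png",i[...,::-1])
h=cv2.cvtColor(i,cv2.COLOR_RGB2HSV);m=cv2.inRange(h,(3,150,90),(18,255,255));k,_,s,ce=cv2.connectedComponentsWithStats(m)
for j in range(1,k):
    if s[j,4]>30:print(s[j],ce[j].round(1),plane(ray(c,ce[j]),118))
E
```

```text
time: 1.32
tool_pos: [424.0, -197.3, 292.0]
tcp_rot: [3.142, 0.001, 0.328]
contact_force: [-0.1, -0.9, -0.2]
grip_width: 1.1
finger_force: 0.0
1.3167 [ 423.97618946 -197.32468816  292.03934992] [ 488.52573188 -176.05135644  383.3701582 ] 1.1246413847050816
[ 195    0   52   41 1441] [220.6  16.3] [ 563.  -122.7  118. ]
[233  80  23  30 466] [243.4  94.7] [ 509.4 -160.8  118. ]
```

View pics/w2.png

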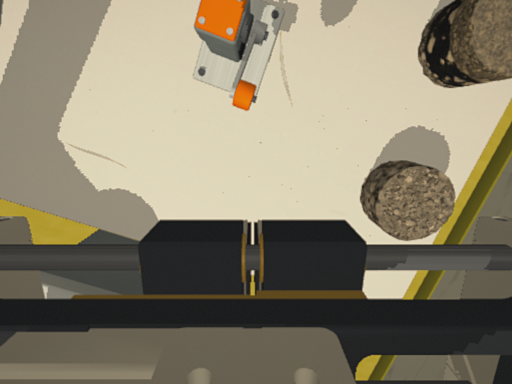

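Orange roller is near (507,-163), and its lever points roughly along -x. Next I move above it and then down to about 13 mm clearance.

```bash
python3 -m creep '.026 .0115 0 0 0 0 0;.026 .0115 0 0 0 0 0;.027 .0115 0 0 0 0 0;0 0 -.03 0 0 0 0;0 0 -.03 0 0 0 0;0 0 -.022 0 0 0 0;0 0 0 0 0 0 0;0 0 0 0 0 0 0'; python3 - <<'E'
from plant import viewer
import cv2,numpy as np
a=viewer.capture("side")[60:260,150:400,::-1];b=viewer.capture("scene")[90:290,180:430,::-1]
cv2.imwrite("pics/c3.png",cv2.resize(np.hstack([a,b]),(800,320),interpolation=2))
E
```

```text
time: 2.03
tool_pos: [502.3, -164.3, 209.6]
tcp_rot: [-3.14, 0.002, 0.324]
contact_force: [0.8, 0.7, 0.8]
grip_width: 0.8
finger_force: 0.0
```

View pics/c3.png

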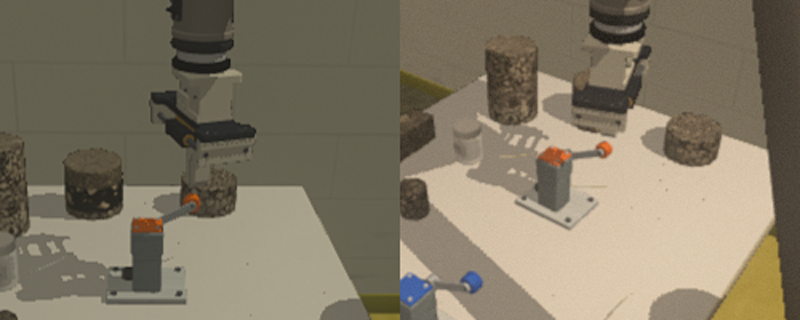

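Both views show the closed fingertips just above the orange roller, at (192,200) in the left half and (604,149) in the right half. I'll press slowly.

```bash
python3 -m creep '0 0 -.01 0 0 0 0;0 0 -.008 0 0 0 0;0 0 -.008 0 0 0 0;0 0 0 0 0 0 0;0 0 0 0 0 0 0'; python3 -m creep '0 0 -.006 0 0 0 0;0 0 -.006 0 0 0 0;0 0 -.006 0 0 0 0;0 0 -.006 0 0 0 0;0 0 0 0 0 0 0;0 0 0 0 0 0 0;0 0 0 0 0 0 0;0 0 0 0 0 0 0'; python3 - <<'E'
from plant import viewer
import cv2,numpy as np
a=viewer.capture("side")[100:260,180:340,::-1];b=viewer.capture("scene")[120:280,220:380,::-1]
cv2.imwrite("pics/c4.png",cv2.resize(np.hstack([a,b]),(800,400),interpolation=2))
E
```

```text
time: 2.55
tool_pos: [503.1, -163.1, 184.1]
tcp_rot: [3.141, 0.0, 0.326]
contact_force: [-0.1, -1.2, 2.2]
grip_width: 0.5
finger_force: 1.3
time: 3.22
tool_pos: [503.2, -163.0, 160.5]
tcp_rot: [3.141, -0.0, 0.326]
contact_force: [-0.6, -3.5, 4.9]
grip_width: 0.4
finger_force: 2.2
```

View pics/c4.png

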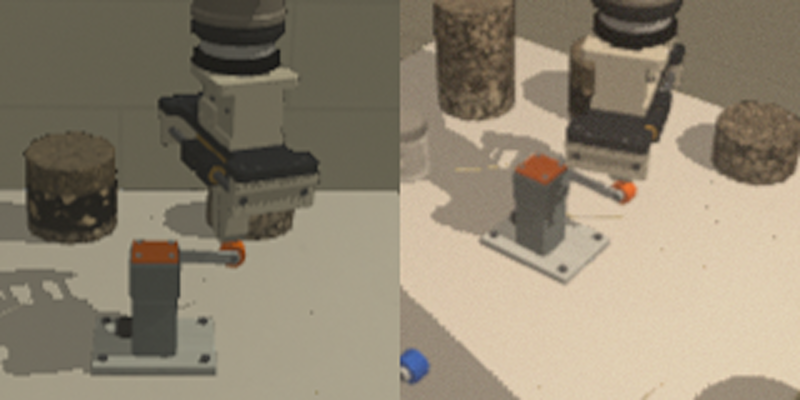

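The lever looks level: in the left half it runs from (185,256) to the roller at (233,254), and 4.9 N matches the spring at level. I'll go 2 mm deeper, hold, then let go straight up.

```bash
python3 -m creep '0 0 -.002 0 0 0 0;0 0 0 0 0 0 0;0 0 0 0 0 0 0;0 0 0 0 0 0 0;0 0 0 0 0 0 0;0 0 0 0 0 0 0'; python3 -m creep '0 0 .008 0 0 0 0;0 0 .012 0 0 0 0;0 0 .02 0 0 0 0;0 0 .03 0 0 0 0;0 0 .03 0 0 0 0;0 0 .03 0 0 0 0;0 0 0 0 0 0 0;0 0 0 0 0 0 0'; python3 - <<'E'
from plant import viewer
import cv2,numpy as np
from h import *
a=viewer.capture("side");b=viewer.capture("scene")
p=[]
for n,i in(("scene",b),("side",a)):
    m=cv2.inRange(cv2.cvtColor(i,cv2.COLOR_RGB2HSV),(5,150,120),(18,255,255));k,_,s,ce=cv2.connectedComponentsWithStats(m)
    print(n,[(s[j].tolist(),ce[j].round(1)) for j in range(1,k) if s[j,4]>15])
cv2.imwrite("pics/c5.png",cv2.resize(np.hstack([a[100:260,180:340,::-1],b[120:280,220:380,::-1]]),(800,400),interpolation=2))
E
```

```text
time: 3.82
tool_pos: [503.1, -163.0, 158.3]
tcp_rot: [3.141, -0.0, 0.326]
contact_force: [0.1, -2.3, 3.8]
grip_width: 0.5
finger_force: 2.3
time: 4.48
tool_pos: [503.2, -162.4, 289.6]
tcp_rot: [3.141, -0.002, 0.326]
contact_force: [-0.5, 1.1, -0.8]
grip_width: 0.2
finger_force: 0.0
scene [([303, 179, 9, 9, 44], array([307.8, 182.1])), ([267, 182, 20, 12, 129], array([276.4, 187.1]))]
side [([266, 181, 9, 8, 33], array([270.4, 183.3])), ([233, 196, 18, 9, 132], array([241.5, 200.5]))]
```

View pics/c5.png

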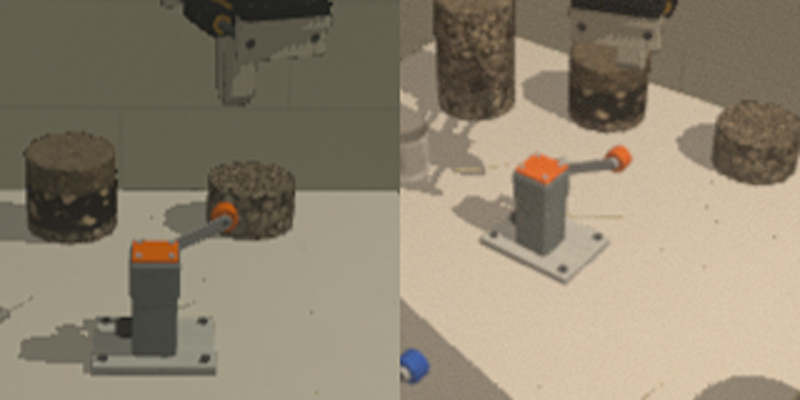

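The roller is back where it started, at (308,182) in scene and (270,183) in side, and the gripper is clear. Handing in.

```bash
python3 -c "
from plant import order;print(order.close_job())"
```

```text
the job is handed in; nothing more can be done
None
```

I pressed the orange switch's roller down to about level (4–5 N, as expected for the spring there), held it for about 1 s, and let go. Its lever sprang back to its starting position, the blue switch was left alone, and I handed the job in at about 4.6 s; the hand-in returned no verdict.

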